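Snap a spring clip onto a tube at the marked place

TASK

Slide the carriage along its rail until its white pointer lines up with the red marker on the scale. Then push the orange spring clip straight down over the horizontal tube, exactly across from the pointer, until its arms snap round the tube and it sits fully home and upright, and let go of it. Leave the carriage at the marker and do not knock the other things on the bench out of place.

Things in the scene. Friction and masses are not known exactly. Their poses are not given: they have to be found in the camera images.
- jig: Marking-out jig fixed to the bench: grey base plate 155 x 420 x 12 mm. Origin on the bench under the rail's middle; y along the rail and the tube, x from rail to tube (away from the robot), z up. Aluminium rail along y at x = 0; tube along y at x = 80 mm. Yellow scale strip at x = 21 to 51 mm. Two blue tube stands at y = -192 and +192 mm, 50 x 22 mm, 107 mm high. Place and yaw vary.
- tube_mid (a point): Middle of the fixed aluminium tube's axis, 90 mm above the bench; axes as the jig's (y along the tube). Tube 25 mm in diameter, 360 mm free between the stands.
- carriage (a joint): Position of the black carriage along the rail in m, = its y in the jig's frame; 0 in the middle, stops at -0.16 and +0.16. It slides with about 2.5 N of friction plus light damping and stays where it is left.
- carriage_knob (a point): Centre of the top of the carriage's red upright knob, a cylinder of 20 mm diameter and 46 mm length (from 54 to 100 mm above the bench), axes as the jig's. The carriage block below it is 46 x 60 mm, its top 54 mm above the bench.
- pointer_tip (a point): Tip of the carriage's white pointer, a 3 mm thick plate on the tube side of the carriage, 32.5 mm from the rail's middle (jig x), 20 mm above the bench; axes as the jig's. It has the same jig y as the knob.
- marker: Red T-shaped marker fixed on the yellow scale strip, 24 mm long in x, 4 mm wide at the end towards the pointer, 14 mm wide at the other, 6 mm high. Origin under its stem on its centre line, 14 mm above the bench; axes as the jig's. Its y along the scale varies. The pointer is at the marker when both have the same jig y.
- clip: Loose orange spring clip standing on its two arms, about 85 g, 82 mm high, 30 mm long along its bore (its y). Origin at the centre of its underside, z up. Grip tab on top: block 18 mm (x) x 30 mm (y), 43 to 82 mm above the origin; under it a bridge 36 mm wide in x, 37 to 43 mm up; below that an arm on either side in x, 41 mm over the flared feet. The same turned by 180 degrees.
- clip_bore (a point): Centre of the clip's bore, 24.5 mm above its origin, axes as the clip's (y along the bore). It lies on the tube's axis when home: the bridge then rests on the tube's top. The mouth is 33 mm wide between the feet, narrowing to 16 mm at the lips, which spread as the clip is pushed down (about 8 to 11 N), pass the tube's widest point when the clip is 10 mm too high, then snap in and pull it home.
- clip_top (a point): Centre of the top face of the clip's grip tab, 57.5 mm above the bore's centre.
- tape: Blue tape measure, 58 x 36 x 56 mm, bystander; origin at the centre of its underside.
- tin: Open steel tin cup, 66 mm diameter, 60 mm high, bystander; origin at the centre of its underside.
- screwdriver: Screwdriver with red handle, 200 mm long, lying, bystander; origin on the bench under it.
- pliers: Pliers with green handles, 165 mm long, 12 mm thick, lying, bystander; origin on the bench at their pivot.
- disc: Dark flat ring (grinding disc), 100 mm diameter, 6 mm thick, bystander; origin at the centre of its underside.
- coupling: Brass coupling ring standing on end, 42 mm diameter, 45 mm high, bystander; origin at the centre of its underside.

How it is judged:
On the way, in this order (a step that is already met when the one before it is completed fails the run):
1. the carriage's pointer is at the marker and let go of (y of pointer_tip in the frame of marker between -0.005 and 0.005 m and contact force between the fingers and jig below 0.2 N), for 0.2 s.
2. the clip is snapped fully home on the tube, upright and in line with the pointer, the pointer still at the marker (y of pointer_tip in the frame of marker between -0.005 and 0.005 m and x of clip_bore in the frame of tube_mid between -0.003 and 0.003 m and z of clip_bore in the frame of tube_mid between -0.003 and 0.003 m and y of clip_bore in the frame of pointer_tip between -0.007 and 0.007 m and angle between the y axis of clip and the y axis of jig, either way round below 0.12 rad and angle between clip's own z axis and vertical below 0.26 rad), for 0.2 s.
At the end, for the whole second after the job is handed in: The pointer is within 5 mm of the marker along the rail. The clip's bore centre is within 3 mm of the tube's axis (in height and across), within 7 mm of the pointer along the tube, its bore within 7 degrees of the tube's direction and the clip within 15 degrees of upright, at rest and released (all of step 2 and linear speed of clip below 0.02 m/s and angular speed of clip below 0.1 rad/s); the robot touches nothing.
It fails at once if a bystander (tape measure, tin, screwdriver, pliers, disc or coupling) is shoved more than 40 mm (distance of any of tape, tin, screwdriver, pliers, disc, coupling from where it was at the start of the episode above 0.04 m).
It fails at once if the tape measure, tin or coupling is knocked over (angle between any of tape, tin, coupling's own z axis and vertical above 0.6 rad).
It also fails if it takes over 58 s, if anything falls off the work surface, if the arm or the gripper's body presses on something with over 40 N, if the wrist force passes 120 N, or if a joint passes its speed limit or range.

ROBOT

A 6-joint arm with a two-finger parallel gripper is mounted at the origin on the work surface. World frame = base frame: x ahead of the robot, y to its left, z up, the work surface at z = 0. Lengths are in m, angles in rad, forces in N, time in s.
With the tool pointing down it reaches from about 0.375 to 0.975 m from the base axis. Payload 3.8 kg.
Tool frame: the origin (TCP) lies on the centre line of the jaws, within the pads' length; the fingertips stand 14 mm ahead of it and the grasp point (between the pads) lies 5 mm behind it (bot.finger_overhang is the distance from the TCP to the fingertips, in m); y points along the fingers, x is the direction in which the jaws open and shut, and the axes are right-handed (so a half turn about y gives the same grasp; the last joint's range is limited). The gripper opens to 85 mm and grips with 20 to 120 N. Pads are 22 mm wide; open, the fingers measure 114 mm over their backs; the gripper's body (76 mm by 85 mm) begins 54 mm behind the grasp point. The pads swing forward as they close: fully open they stand 13 mm farther back than shut.
Start: joints at [-1.381, 0.264, 1.604, -0, 1.274, -0.037], TCP at [0.152, -0.658, 0.245] pointing down, gripper open.
Joint ranges: [-2.63, 2.63], [-0.94, 2.18], [0.31, 2.57], [-1.31, 4.45], [0, 2.66], [-2.55, 2.55]. Speed limits (rad/s): [2.57, 2.57, 3.14, 3.14, 3.14, 3.14].

INTERFACE

Orientations are given as a rotation vector (axis times angle).
In Python, from workcell import readout, read_camera, bot, spotter gives the robot as it stands.
- The arm moves only by the tool jog_arm, never from a script. Its argument "increments" is a list of rows, each a list of 7 numbers: the shift along the tool's x, y, z in m, then the turn, a rotation vector about the tool's x, y, z in rad, then the opening, from 0 (shut) to 1 (fully open). A call has 1 to 10 rows; each row shifts and turns the pose as measured when the row begins, along the tool's axes as they then stand; what a row does not reach is not made up. A row lasts 1/8 s, in which the tool goes at most 62.5 mm and 10.7 degrees, less where a joint would pass 70% of its speed; a pose out of reach is approached as far as the arm can. A call with a gripper value outside its range is refused whole. The fingers move at their own pace and stop on an object; "force" is the grip in N (left out, the last holds). Time passes only in rows, so rows that do not move let the fingers close. It gives the time, the measured TCP pose, the force and the opening at its end, in the units of the state.
- readout.read_state(): the state, without advancing time (a new reading comes with each control period).
- read_camera(name): name is "scene" or "side" or "wrist"; returns a dict with "img" (384x512x3 uint8, blue, green, red), "range_z" (384x512 float32, m along the optical axis (not along the pixel's ray), 0 where there is no reading), "fx", "fy", "cx", "cy" (pixels), "world_from_camera" (4x4, takes a point from camera to world coordinates). Camera axes: x right, y down, z forward; pixel columns grow to the right and rows downward; lengths in m; the calibration is good to about 2 mm. A picture is of the moment at which its call begins.
- bot.finish_job(): hands the job in, once; it reports no verdict.
Trained networks look in a picture, given as the dict that the camera call returned (one of the last four; its "shot" number tells which), for a name from the list of things; names that differ only in an ending like _2 or _b are one class to them, and where a whole thing is asked for, a point or a joint stands for the part that bears it (a point fixed in the world has none). Each returns a list of dicts, best first, with "p" (0 to 1); they miss things now and then, are a little off and sometimes report something else, mostly with a low value. They report only what shows in the picture. A call takes as long as a camera call.
- spotter.masks_of(picture, thing): "mask" (384x512 bool, what is visible of it) and "location" ([column, row] in pixels, amid what is visible of it).
- spotter.spot_point(picture, thing): "location" ([column, row] in pixels: a listed point, or the origin of a listed thing).
The state is a dict: "time": time; "q": joint angles; "joint_vel": joint speeds; "joint_torque": joint torques, N m; "tool_pos": TCP position; "tcp_rot": TCP orientation; "wrist_force": force on the tool from outside, world axes, zero at the start; "torque": the same for the moment, N m; "width": opening from 0.0 (shut) to 1.0 (fully open).
Only numpy, scipy, OpenCV 4.12 (cv2) and the standard library are available. Lean on these libraries where they do the work, as an engineer would, in place of code of your own. Each camera call takes 0.05 s, during which the arm holds its last target. There are 200 camera calls.

## Working session

There is one attempt and no reset: what is moved stays moved. The work goes in short steps, Python scripts to look and compute and a tool call to move; the robot and the scene stay as the last step left them, time stands still between calls to the robot, and variables do not carry over. Pictures are saved under pics/ and viewed, about 8 in all and at most 12, crops included, and the job is handed in when it is done.

Besides the shell and the picture viewer there is one more tool, called after ">>>" in YAML: its name, and indented under it one key for each argument. jog_arm: Moves the arm, as the interface text tells. Its arguments: {"type":"object","properties":{"increments":{"type":"array"},"force":{"type":"number"}},"required":["increments"]}

```bash
mkdir -p pics; ls
cat > h.py <<'E'
import numpy as np, cv2
from workcell import readout, read_camera, bot, spotter
from scipy.spatial.transform import Rotation as R
def ray(p,uv):
    T=np.array(p["world_from_camera"]); d=np.array([(uv[0]-p["cx"])/p["fx"],(uv[1]-p["cy"])/p["fy"],1.])
    return T[:3,3],T[:3,:3]@d
def at_z(p,uv,z):
    o,d=ray(p,uv); return o+d*(z-o[2])/d[2]
def cloud(p):
    v,u=np.mgrid[0:384,0:512]; z=p["range_z"]; T=np.array(p["world_from_camera"])
    c=np.stack([(u-p["cx"])/p["fx"]*z,(v-p["cy"])/p["fy"]*z,z],-1)
    return c@T[:3,:3].T+T[:3,3]
E
python3 - <<'E'
from h import *
s=readout.read_state(); print({k:np.round(v,3).tolist() for k,v in s.items()})
ims=[]
for c in ["scene","side"]:
    p=read_camera(c); ims.append(p["img"].copy()); C=cloud(p)
    print(c,np.round(p["world_from_camera"],3).tolist(),p["fx"])
    for n,z in [("jig",0),("tube_mid",.09),("carriage_knob",.1),("pointer_tip",.02),("marker",.014),("clip",0),("clip_bore",.0245),("clip_top",.082),("tape",0),("tin",0),("screwdriver",0),("pliers",0),("disc",0),("coupling",0)]:
        for r in spotter.spot_point(p,n)[:2]:
            if r["p"]<.3: continue
            u=r["location"]; print(n,round(r["p"],2),np.round(u,1),np.round(at_z(p,u,z),4))
            cv2.circle(ims[-1],tuple(int(a) for a in u),2,(255,0,255),-1)
    cv2.imwrite(f"pics/{c}.png",cv2.resize(ims[-1],None,fx=1.5,fy=1.5))
E
```

```text
pics
{'time': 0.0, 'q': [-1.381, 0.265, 1.605, 0.0, 1.274, -0.037], 'joint_vel': [0.001, 0.0, 0.0, -0.0, 0.001, -0.001], 'joint_torque': [0.001, -51.51, -36.731, 0.0, 0.013, 0.0], 'tool_pos': [0.152, -0.657, 0.244], 'tcp_rot': [-1.306, 1.042, -1.039], 'wrist_force': [-0.448, 0.613, 0.862], 'torque': [-0.012, -0.061, -0.043], 'width': 1.001}
scene [[-0.784, 0.508, -0.357, 0.924], [0.621, 0.626, -0.472, 0.507], [-0.016, -0.592, -0.806, 0.917], [0.0, 0.0, 0.0, 1.0]] 371.61785338340405
jig 0.8 [226.3 207. ] [ 0.5985 -0.0481  0.    ]
tube_mid 0.82 [199.6 200.8] [ 0.6754 -0.0567  0.09  ]
carriage_knob 0.62 [204.2 150.5] [ 0.5636 -0.1972  0.1   ]
pointer_tip 0.77 [197.2 171.3] [ 0.5962 -0.2053  0.02  ]
marker 0.37 [217.4 216.1] [ 0.6427 -0.0299  0.014 ]
clip 0.51 [338.4 245.7] [0.4331 0.2544 0.    ]
clip_bore 0.57 [339.9 239.2] [0.4284 0.2496 0.0245]
clip_top 0.72 [343.2 227.1] [0.4271 0.2464 0.082 ]
tape 0.55 [284.8 195.3] [0.4331 0.0297 0.    ]
tin 0.97 [229.  147.7] [ 0.4467 -0.2407  0.    ]
screwdriver 0.52 [198.9 121.2] [ 0.4529 -0.4158  0.    ]
pliers 0.75 [366.8 302.7] [0.4961 0.4124
[... 525 characters left out ...]
ker 0.59 [332.3 184.3] [ 0.4309 -0.22    0.014 ]
marker 0.44 [227.8 203.4] [ 0.6459 -0.0096  0.014 ]
clip 0.91 [250.2 301. ] [0.432 0.249 0.   ]
clip_bore 0.97 [251.  293.6] [0.4286 0.2499 0.0245]
clip_top 0.5 [249.1 294.2] [0.4032 0.2988 0.082 ]
clip_top 0.36 [180.8 345.6] [0.4486 0.4516 0.082 ]
tape 0.94 [296.3 237.7] [0.4312 0.0206 0.    ]
tin 0.83 [332.5 182.9] [ 0.4398 -0.2474  0.    ]
screwdriver 0.61 [346.7 158. ] [ 0.451 -0.4    0.   ]
pliers 0.65 [180.4 343.4] [0.4982 0.4022 0.    ]
pliers 0.51 [293.5 237.2] [0.4381 0.022  0.    ]
disc 0.71 [125.3 304.2] [0.6595 0.3769 0.    ]
coupling 0.68 [289.8 147.4] [ 0.6397 -0.3837  0.    ]
coupling 0.52 [228.  202.7] [ 0.658  -0.0288  0.    ]
```

View pics/scene.png

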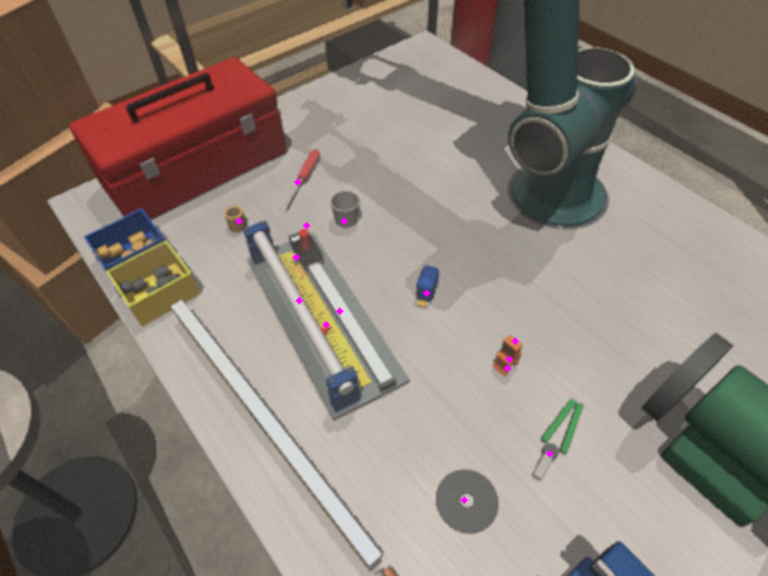

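View pics/side.png

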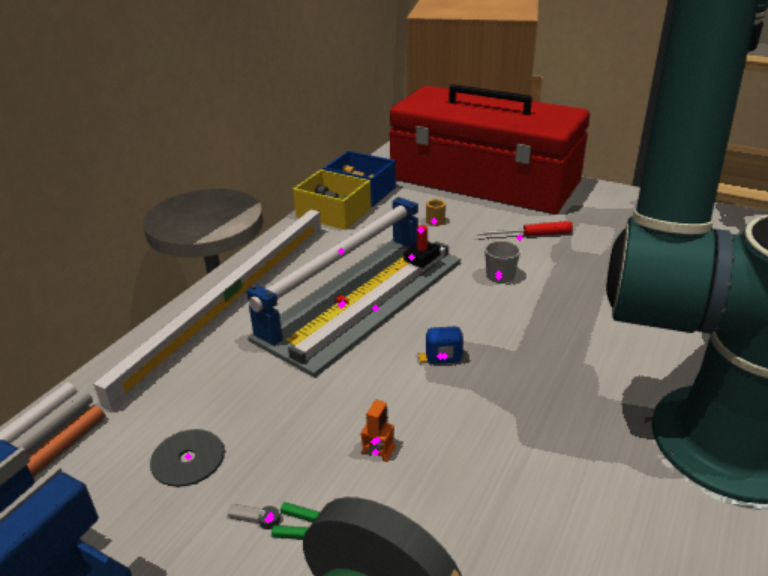

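The pictures agree with the networks. The carriage is at the far −y end near the tin, the marker is a little past mid-rail, the clip stands at about (0.43, 0.25), and nothing else is on the jig. Next I'll fit the jig pose from depth.

```bash
cat >> h.py <<'E'
def jigfit(ps):
    """tube axis from depth+mask: PCA of points near tube top"""
    P=[]
    for p in ps:
        C=cloud(p).reshape(-1,3); C=C[p["range_z"].ravel()>0]
        k=(np.linalg.norm(C[:,:2]-[.675,-.06],axis=1)<.165)&(C[:,2]>.093)&(C[:,2]<.104)&((C[:,0]-.62)>.0)
        P.append(C[k])
    return P
def masked(p,n):
    m=spotter.masks_of(p,n); m=[x for x in m if x["p"]>.3]
    return m
E
python3 - <<'E'
from h import *
for c in ["scene","side"]:
    p=read_camera(c); P=jigfit([p])[0]; print(c,len(P))
    v=cv2.fitLine(P[:,:2].astype(np.float32),cv2.DIST_HUBER,0,.001,.001).ravel(); 
    a=np.arctan2(v[1],v[0]); print("tube dir deg",np.degrees(a),"pt",v[2:], "zmax",np.percentile(P[:,2],[50,98]))
    C=cloud(p)
    hsv=cv2.cvtColor(p["img"],cv2.COLOR_BGR2HSV)
    red=((hsv[...,0]<6)|(hsv[...,0]>174))&(hsv[...,1]>150)&(hsv[...,2]>60)&(p["range_z"]>0)
    for nm,lo,hi in [("mark",.01,.035),("knob",.06,.11)]:
        k=red&(C[...,2]>lo)&(C[...,2]<hi)&(np.abs(C[...,0]-.61)<.09)&(np.abs(C[...,1]+.1)<.16)
        print(nm,k.sum(),C[k].mean(0) if k.any() else 0, [np.percentile(C[k][:,2],95)] if k.any() else 0)
    for n in ["clip"]:
        for m in masked(p,n)[:1]:
            Q=C[m["mask"]&(p["range_z"]>0)]; T=Q[(Q[:,2]>.074)&(Q[:,2]<.09)]
            print("clip p",m["p"],len(Q),"top",len(T),T.mean(0),cv2.minAreaRect((T[:,:2]*1000).astype(np.float32)),"all",cv2.minAreaRect((Q[Q[:,2]>.01][:,:2]*1000).astype(np.float32)))
E
```

```text
scene 820
tube dir deg 80.45179 pt [ 0.68382907 -0.04781335] zmax [0.10024717 0.10373831]
mark 8 [ 0.65437408 -0.02035515  0.01805192] [np.float64(0.021111703277799692)]
knob 19 [ 0.57888965 -0.18637827  0.09963025] [np.float64(0.10227663593962645)]
clip p 0.67 256 top 71 [0.43438615 0.24563939 0.08076921] ((433.64813232421875, 244.77479553222656), (16.748764038085938, 27.032649993896484), 2.4268507957458496) all ((433.2245788574219, 244.71688842773438), (35.948490142822266, 27.77838897705078), 3.4155561923980713)
side 630
tube dir deg 80.337524 pt [ 0.67725545 -0.02251744] zmax [0.10012598 0.10383032]
mark 26 [ 0.65443513 -0.01877797  0.02037304] [np.float64(0.02310140584339382)]
knob 102 [ 0.57351417 -0.18364534  0.08378629] [np.float64(0.10065478725936225)]
clip p 0.86 578 top 130 [0.42833851 0.24831254 0.08060196] ((428.6780090332031, 245.84661865234375), (18.624862670898438, 33.08833694458008), 2.892828941345215) all ((429.52880859375, 245.6373291015625), (38.02621078491211, 32.585792541503906), 8.339614868164062)
```

```bash
cat >> h.py <<'E'
def plan(target,jaw_deg,half=False):
    """delta in tool axes to TCP target with tool down, jaw x axis at jaw_deg (mod 180 choose near unless half)"""
    s=readout.read_state(); Rt=R.from_rotvec(s["tcp_rot"]); M=Rt.as_matrix()
    a=np.degrees(np.arctan2(M[1,0],M[0,0])); d=(jaw_deg-a+90)%180-90
    if half: d-=180*np.sign(d)
    t=np.radians(a+d); x=np.array([np.cos(t),np.sin(t),0]); y=np.array([0,0,-1.]); G=np.c_[x,y,np.cross(x,y)]
    print("t",round(s["time"],2),"pos",np.round(s["tool_pos"],4),"jaw",round(a,2),"q",np.round(s["q"],2),"w",round(s["width"],3),"F",np.round(s["wrist_force"],1),"tooldown",np.round(M[:,1],3))
    print("rot first (tool rotvec)",np.round(Rt.inv()*R.from_matrix(G) and (Rt.inv()*R.from_matrix(G)).as_rotvec(),4),"deg",round(d,1))
    dp=np.array(target)-s["tool_pos"]
    print("shift now-axes",np.round(M.T@dp,4),"shift after-rot axes",np.round(G.T@dp,4))
E
python3 -c "
from h import *
plan([.573,-.186,.22],80.4)"
```

```text
t 1.7 pos [ 0.1518 -0.6577  0.2453] jaw -77.0 q [-1.38  0.26  1.6  -0.    1.27 -0.04] w 1.001 F [-0.9  0.2  0.1] tooldown [-0.  0. -1.]
rot first (tool rotvec) [ 0.      0.3944 -0.    ] deg -22.6
shift now-axes [-0.3649  0.0253  0.5165] shift after-rot axes [-0.5353  0.0253  0.3367]
```

>>> jog_arm:
  increments:
    - [0,0,0,0,0.131,0,1]
    - [0,0,0,0,0.131,0,1]
    - [0,0,0,0,0.131,0,1]
    - [-0.05,0,0.031,0,0,0,1]
    - [-0.05,0,0.031,0,0,0,1]
    - [-0.05,0,0.031,0,0,0,1]
    - [-0.05,0,0.031,0,0,0,1]
    - [-0.05,0,0.031,0,0,0,1]
    - [-0.05,0,0.031,0,0,0,1]
    - [-0.05,0,0.031,0,0,0,1]

```text
time: 2.95
tool_pos: [0.4336, -0.3481, 0.2457]
tcp_rot: [-1.115, 1.342, -1.351]
wrist_force: [-0.7, -0.1, -0.8]
width: 0.999
```

```bash
python3 -c "
from h import *
plan([.573,-.186,.22],80.4)"
```

```text
t 2.95 pos [ 0.4336 -0.3481  0.2457] jaw -100.8 q [-0.72  0.04  1.86 -0.    1.24  1.04] w 0.999 F [-0.7 -0.1 -0.8] tooldown [ 0.003 -0.004 -1.   ]
rot first (tool rotvec) [-0.0035 -0.021   0.0036] deg 1.2
shift now-axes [-0.1855  0.0255  0.1065] shift after-rot axes [-0.1831  0.0257  0.1104]
```

>>> jog_arm:
  increments:
    - [-0.046,0,0.027,0,-0.02,0,1]
    - [-0.046,0,0.027,0,0,0,1]
    - [-0.046,0,0.027,0,0,0,1]
    - [-0.046,0.025,0.027,0,0,0,1]
    - [0,0,0,0,0,0,1]

```text
time: 3.58
tool_pos: [0.5787, -0.1764, 0.2217]
tcp_rot: [-1.126, 1.319, -1.336]
wrist_force: [-0.2, -0.4, 0.3]
width: 1.003
```

Run:
```python
from h import *
p=read_camera("wrist"); print(np.round(p["world_from_camera"],3).tolist(),p["fx"])
im=p["img"].copy()
for n,z in [("carriage_knob",.1),("pointer_tip",.02),("marker",.014),("tube_mid",.09)]:
    for r in spotter.spot_point(p,n)[:2]:
        if r["p"]<.3: continue
        u=r["location"]; print(n,round(r["p"],2),np.round(u,1),np.round(at_z(p,u,z),4)); cv2.circle(im,tuple(int(a) for a in u),2,(255,0,255),-1)
C=cloud(p); hsv=cv2.cvtColor(p["img"],cv2.COLOR_BGR2HSV)
red=((hsv[...,0]<6)|(hsv[...,0]>174))&(hsv[...,1]>150)&(hsv[...,2]>60)&(p["range_z"]>0)
for nm,lo,hi in [("mark",.012,.035),("knob top",.096,.106)]:
    k=red&(C[...,2]>lo)&(C[...,2]<hi); Q=C[k]
    if len(Q): print(nm,len(Q),Q.mean(0),(Q.min(0)+Q.max(0))/2)
cv2.imwrite("pics/w1.png",im)
plan([.573,-.186,.085],80.4)
```

```text
[[-0.162, -0.953, -0.257, 0.644], [-0.987, 0.157, 0.039, -0.188], [0.003, 0.259, -0.966, 0.35], [0.0, 0.0, 0.0, 1.0]] 300.0473474507728
carriage_knob 0.82 [271.4 192.5] [ 0.5732 -0.1907  0.1   ]
pointer_tip 0.82 [266.9 144.3] [ 0.6057 -0.1948  0.02  ]
marker 0.47 [106.1 135.3] [ 0.6435 -0.0212  0.014 ]
tube_mid 0.67 [102.8  95. ] [ 0.6758 -0.0657  0.09  ]
mark 1596 [ 0.44132387 -0.38178319  0.02153883] [ 0.51300371 -0.24370399  0.01949169]
knob top 386 [ 0.57540827 -0.19043104  0.09921134] [ 0.57495875 -0.1905423   0.09878394]
t 3.83 pos [ 0.578  -0.1812  0.2252] jaw -99.65 q [-0.34  0.14  1.79 -0.    1.2   1.4 ] w 0.999 F [-0.5 -1.   0.1] tooldown [ 0.012 -0.009 -1.   ]
rot first (tool rotvec) [-0.0135 -0.0008  0.0067] deg 0.0
shift now-axes [ 0.0046  0.1402 -0.006 ] shift after-rot axes [ 0.0055  0.1402 -0.0041]
```

View pics/w1.png

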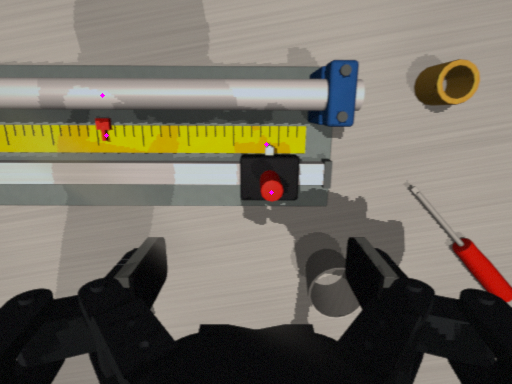

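The wrist view shows the knob at (271,190), the pointer at (268,148) and the marker at (105,130), and the area beside the knob is clear. I'll grip the knob across the rail direction.

>>> jog_arm:
  increments:
    - [0.01,0,-0.001,-0.013,0,0.007,1]
    - [0,0.05,0,0,0,0,1]
    - [0,0.05,0,0,0,0,1]
    - [0,0.03,0,0,0,0,1]
    - [0,0,0,0,0,0,1]

```text
time: 4.45
tool_pos: [0.5753, -0.2008, 0.0971]
tcp_rot: [-1.117, 1.332, -1.344]
wrist_force: [-0.2, -0.0, 0.4]
width: 0.999
```

```bash
python3 -c "
from h import *
plan([.575,-.1905,.085],80.4)"
```

```text
t 4.45 pos [ 0.5753 -0.2008  0.0971] jaw -100.17 q [-0.38  0.27  1.89 -0.    0.98  1.37] w 0.999 F [-0.2 -0.   0.4] tooldown [ 0.007 -0.003 -1.   ]
rot first (tool rotvec) [-0.007  -0.0099  0.002 ] deg 0.6
shift now-axes [-0.0101  0.0121 -0.0022] shift after-rot axes [-0.0101  0.0121 -0.002 ]
```

>>> jog_arm:
  increments:
    - [-0.01,0.012,-0.002,-0.007,-0.01,0.002,1]
    - [0,0,0,0,0,0,1]
    - [0,0,0,0,0,0,0.1]
    - [0,0,0,0,0,0,0.1]
    - [0,0,0,0,0,0,0.1]
    - [0,0,0,0,0,0,0.1]
    - [0,0,0,0,0,0,0.1]
    - [0,0,0,0,0,0,0.1]
  force: 25

```text
time: 5.45
tool_pos: [0.579, -0.1925, 0.0911]
tcp_rot: [-1.12, 1.324, -1.338]
wrist_force: [0.2, 0.9, -0.0]
width: 0.222
```

```bash
python3 -c "
from h import *
plan([.575,-.1905,.085],80.4)"
```

```text
t 5.45 pos [ 0.579  -0.1925  0.0911] jaw -99.62 q [-0.36  0.28  1.89  0.    0.96  1.38] w 0.222 F [ 0.2  0.9 -0. ] tooldown [ 0.009 -0.003 -1.   ]
rot first (tool rotvec) [-0.0094 -0.0004  0.0017] deg 0.0
shift now-axes [-0.0013  0.0061 -0.0043] shift after-rot axes [-0.0013  0.0061 -0.0043]
```

>>> jog_arm:
  increments:
    - [-0.015,0,0,0,0,0,0.1]
    - [-0.03,0,0,0,0,0,0.1]
    - [-0.03,0,0,0,0,0,0.1]
    - [-0.03,0,0,0,0,0,0.1]
    - [-0.03,0,0,0,0,0,0.1]
    - [-0.03,0,0,0,0,0,0.1]
    - [-0.01,0,0,0,0,0,0.1]
    - [0,0,0,0,0,0,0.1]

```text
time: 6.45
tool_pos: [0.6088, -0.016, 0.0911]
tcp_rot: [-1.125, 1.32, -1.342]
wrist_force: [0.3, 0.5, -0.1]
width: 0.225
```

Run:
```python
from h import *
plan([.579+.168*.179,-.1925+.986*.179,.091],80.4)
p=read_camera("wrist"); im=p["img"].copy()
for n,z in [("carriage_knob",.1),("pointer_tip",.02),("marker",.014)]:
    for r in spotter.spot_point(p,n)[:2]:
        if r["p"]<.2: continue
        u=r["location"]; print(n,round(r["p"],2),np.round(u,1),np.round(at_z(p,u,z),4))
cv2.imwrite("pics/w2.png",im)
```

```text
t 6.45 pos [ 0.6088 -0.016   0.0911] jaw -99.57 q [-0.06  0.27  1.9  -0.01  0.96  1.68] w 0.225 F [ 0.3  0.5 -0.1] tooldown [ 0.009 -0.009 -1.   ]
rot first (tool rotvec) [-0.0105  0.0006  0.0078] deg -0.0
shift now-axes [-0.0001  0.0001  0.0003] shift after-rot axes [-0.0001  0.0001  0.0003]
carriage_knob 0.63 [254.8 276. ] [ 0.603  -0.0157  0.1   ]
pointer_tip 0.95 [254.6 167.9] [ 0.6366 -0.0214  0.02  ]
marker 0.88 [254.8 150.6] [ 0.6473 -0.0234  0.014 ]
```

View pics/w2.png

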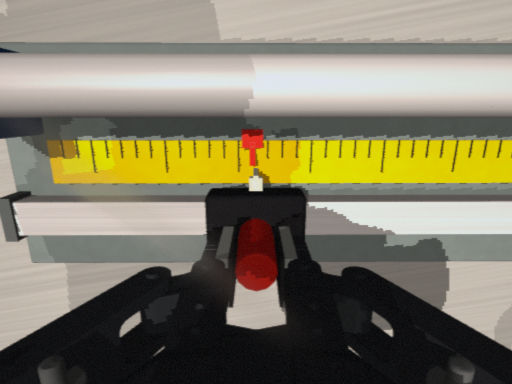

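```bash
cat >> h.py <<'E'
def ptr_mark(p,verbose=True):
    hsv=cv2.cvtColor(p["img"],cv2.COLOR_BGR2HSV); C=cloud(p)
    mk=[m for m in spotter.masks_of(p,"marker") if m["p"]>.3]; pt=[m for m in spotter.spot_point(p,"pointer_tip") if m["p"]>.3]
    h,s,v=[hsv[...,i].astype(int) for i in range(3)]
    red=((h<6)|(h>174))&(s>150)&(v>60)&(C[...,2]<.04)&(C[...,2]>.008)
    u=pt[0]["location"]; box=np.zeros((384,512),bool); box[int(u[1])-6:int(u[1])+26,int(u[0])-15:int(u[0])+16]=1
    wh=box&(s<50)&(v>170)&(C[...,2]<.035)
    g=np.array([.168,.986])
    for n,k,z in [("red",red,.02),("white",wh,.0215)]:
        vv,uu=np.nonzero(k); W=np.array([at_z(p,(a,b),z) for a,b in zip(uu,vv)])
        if len(W): print(n,len(W),"px",uu.mean(),vv.mean(),"u-range",uu.min(),uu.max(),"world",W.mean(0).round(4),"along",((W[:,:2]@g).min()+(W[:,:2]@g).max())/2, (W[:,:2]@g).mean())
E
python3 - <<'E'
from h import *
ptr_mark(read_camera("wrist"))
E
```

```text
red 460 px 250.32608695652175 140.62826086956522 u-range 240 261 world [ 0.6548 -0.0229  0.02  ] along 0.08735220179368702 0.08747305864592753
```

```bash
sed -i 's/wh=box.*/wh=box\&(s<70)\&(v>140)/' h.py
python3 - <<'E'
from h import *
p=read_camera("wrist"); ptr_mark(p)
c=p["img"][120:205,205:305]; cv2.imwrite("pics/w3.png",cv2.resize(c,None,fx=7,fy=7,interpolation=0))
E
```

```text
red 471 px 249.791932059448 141.05095541401275 u-range 239 260 world [ 0.6545 -0.0228  0.02  ] along 0.0876765013073255 0.08750702928873554
white 181 px 255.12154696132598 183.5745856353591 u-range 248 262 world [ 0.6259 -0.0214  0.0215] along 0.0841164322833513 0.08402784132296148
```

View pics/w3.png

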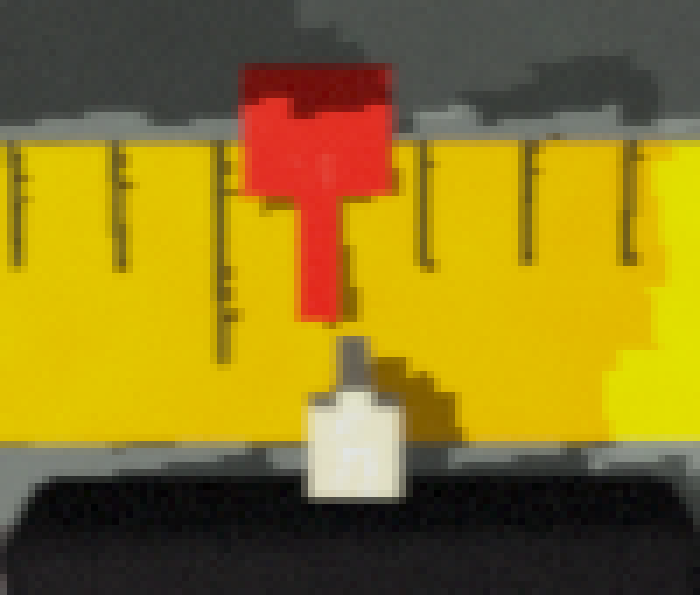

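The crop shows the pointer about 5 px (3.4 mm) short of the marker on the −y side, so I'll nudge it +y.

>>> jog_arm:
  increments:
    - [-0.0035,0,0,0,0,0,0.1]
    - [0,0,0,0,0,0,0.1]
    - [0,0,0,0,0,0,0.1]

```text
time: 7.32
tool_pos: [0.609, -0.0149, 0.0911]
tcp_rot: [-1.126, 1.321, -1.345]
wrist_force: [0.5, 0.7, -0.4]
width: 0.223
```

Run:
```python
from h import *
p=read_camera("wrist"); ptr_mark(p)
plan([.61,-.0125,.091],80.4)
```

```text
red 459 px 253.3442265795207 140.5599128540305 u-range 243 264 world [ 0.6548 -0.0228  0.02  ] along 0.08742589001368871 0.08753009373049901
white 186 px 254.96774193548387 183.4731182795699 u-range 248 262 world [ 0.6263 -0.019   0.0215] along 0.08648753870154591 0.08650322509866351
t 7.47 pos [ 0.609  -0.0149  0.0911] jaw -99.68 q [-0.06  0.27  1.89 -0.01  0.96  1.69] w 0.224 F [-0.2  0.1  0.7] tooldown [ 0.008 -0.011 -1.   ]
rot first (tool rotvec) [-0.01   -0.0013  0.0098] deg 0.1
shift now-axes [-0.0025  0.0001  0.0006] shift after-rot axes [-0.0025  0.0001  0.0006]
```

Another 1 mm, then release and rise. The wrist camera then checks the pointer from directly above.

>>> jog_arm:
  increments:
    - [-0.001,0,0,0,0,0,0.1]
    - [0,0,0,0,0,0,0.1]
    - [0,0,0,0,0,0,0.7]
    - [0,0,0,0,0,0,0.7]
    - [0,0,0,0,0,0,0.7]
    - [0,0,0,0,0,0,0.7]
    - [0,-0.04,0,0,0,0,0.7]
    - [0,-0.05,0,0,0,0,0.7]
    - [0,-0.05,0,0,0,0,0.7]
    - [0,0,0,0,0,0,0.7]

```text
time: 8.72
tool_pos: [0.6068, -0.0125, 0.2334]
tcp_rot: [-1.13, 1.323, -1.344]
wrist_force: [0.8, -0.0, 0.8]
width: 0.7
```

Run:
```python
from h import *
p=read_camera("wrist"); ptr_mark(p)
for n,z in [("carriage_knob",.1),("pointer_tip",.02),("marker",.014)]:
    for r in spotter.spot_point(p,n)[:1]:
        u=r["location"]; W=at_z(p,u,z); print(n,round(r["p"],2),np.round(u,1),np.round(W,4),W[:2]@[.168,.986])
C=cloud(p); k=(C[...,2]>.0975)&(C[...,2]<.1045)&(np.abs(C[...,0]-.675)<.05)&(np.abs(C[...,1]+.05)<.13)
Q=C[k]; v=cv2.fitLine(Q[:,:2].astype(np.float32),cv2.DIST_HUBER,0,.001,.001).ravel(); print("tube",len(Q),np.degrees(np.arctan2(v[1],v[0])),v[2:],np.percentile(Q[:,2],[50,98]))
plan([.432,.246,.22],3)
```

```text
red 148 px 254.70945945945945 126.74324324324324 u-range 249 261 world [ 0.653  -0.0223  0.02  ] along 0.08736225921274533 0.08768045666429605
white 65 px 255.44615384615383 149.27692307692308 u-range 252 259 world [ 0.6284 -0.019   0.0215] along 0.08681774062275148 0.0868772338534673
carriage_knob 0.16 [255.7 134.5] [ 0.651  -0.0224  0.1   ] 0.08732677929956706
pointer_tip 0.89 [254.8 142.8] [ 0.6356 -0.0195  0.02  ] 0.08759481470724936
marker 0.71 [256.  135.4] [ 0.643  -0.0222  0.014 ] 0.08617754321251693
tube 7367 80.37482 [ 0.67966014 -0.04844652] [0.10074763 0.10275882]
t 9.03 pos [ 0.6022 -0.0123  0.2251] jaw -99.64 q [-0.06  0.15  1.78 -0.01  1.22  1.69] w 0.705 F [-0.1 -0.3 -0.2] tooldown [-0.01  -0.012 -1.   ]
rot first (tool rotvec) [-0.0018  1.3501  0.0166] deg -77.4
shift now-axes [-0.2262  0.0039 -0.211 ] shift after-rot axes [ 0.1564  0.0051 -0.2669]
```

Pointer is at the marker within about 1 mm. Now turn (short way for joint 6) and go to the clip.

>>> jog_arm:
  increments:
    - [0,0,0,0,-0.179,0,1]
    - [0,0,0,0,-0.179,0,1]
    - [0,0,0,0,-0.179,0,1]
    - [0,0,0,0,-0.179,0,1]
    - [0,0,0,0,-0.179,0,1]
    - [0,0,0,0,-0.179,0,1]
    - [0,0,0,0,-0.179,0,1]
    - [0,0,0,0,-0.179,0,1]
    - [0,0,0,0,-0.179,0,1]
    - [0,0,0,0,-0.179,0,1]

```text
time: 10.28
tool_pos: [0.5933, -0.012, 0.2065]
tcp_rot: [-1.576, -0.054, 0.119]
wrist_force: [-0.4, 0.6, 0.4]
width: 0.999
```

```bash
python3 -c "
from h import *
plan([.432,.246,.24],3)"
```

```text
t 10.28 pos [ 0.5933 -0.012   0.2065] jaw 6.3 q [-0.06  0.16  1.8  -0.01  1.22 -0.16] w 0.999 F [-0.4  0.6  0.4] tooldown [-0.041 -0.01  -0.999]
rot first (tool rotvec) [ 0.0065  0.0577 -0.0415] deg -3.3
shift now-axes [-0.1333 -0.0294  0.274 ] shift after-rot axes [-0.1476 -0.0335  0.2661]
```

>>> jog_arm:
  increments:
    - [0,-0.03,0,0.006,0.058,-0.041,1]
    - [-0.025,-0.004,0.044,0,0,0,1]
    - [-0.025,-0.002,0.045,0,0,0,1]
    - [-0.025,-0.002,0.045,0,0,0,1]
    - [-0.025,-0.002,0.045,0,0,0,1]
    - [-0.025,-0.002,0.045,0,0,0,1]
    - [-0.022,0,0.04,0,0,0,1]
    - [0,0,0,0,0,0,1]

```text
time: 11.28
tool_pos: [0.4248, 0.2497, 0.2381]
tcp_rot: [-1.573, -0.023, 0.053]
wrist_force: [-0.8, -0.4, 0.1]
width: 1.001
```

```bash
cat >> h.py <<'E'
def clipfit(p):
    C=cloud(p); m=masked(p,"clip")
    if not m: print("no clip"); return
    k=m[0]["mask"]&(p["range_z"]>0); Q=C[k]
    zt=np.percentile(Q[:,2],97); T=Q[(Q[:,2]>zt-.006)]
    print("clip p",round(m[0]["p"],2),len(Q),"ztop",round(zt,4),"n",len(T),"mean",T.mean(0).round(4),cv2.minAreaRect((T[:,:2]*1000).astype(np.float32)))
    for r in spotter.spot_point(p,"clip_top")[:1]: print("clip_top",r["p"],at_z(p,r["location"],.082).round(4))
E
python3 - <<'E'
from h import *
p=read_camera("wrist"); clipfit(p); cv2.imwrite("pics/w4.png",p["img"]); plan([.432,.246,.075],3)
E
```

```text
clip p 0.89 1167 ztop 0.0821 n 533 mean [0.4279 0.2446 0.0809] ((428.25506591796875, 244.12371826171875), (17.926851272583008, 29.347230911254883), 3.0728795528411865)
clip_top 0.95 [0.4301 0.2441 0.082 ]
t 11.43 pos [0.4269 0.2474 0.2386] jaw 2.55 q [ 0.47 -0.07  1.98  0.01  1.25  0.43] w 0.997 F [ 0.4  0.2 -1.4] tooldown [-0.018 -0.004 -1.   ]
rot first (tool rotvec) [ 0.0028 -0.0078 -0.0178] deg 0.4
shift now-axes [ 0.008   0.1634 -0.0012] shift after-rot axes [ 0.0051  0.1636 -0.0017]
```

View pics/w4.png

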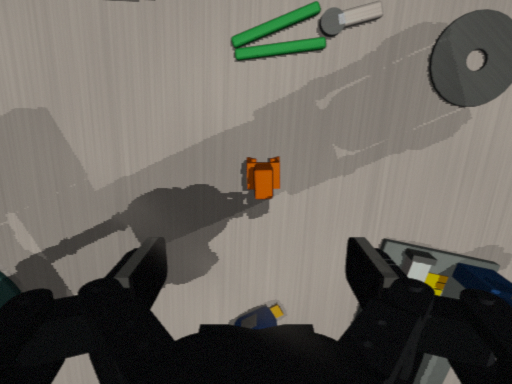

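The clip stands at px (263,180), yaw about 3°, with jaws nearly aligned. The tape is just outside at (262,318). Descending.

>>> jog_arm:
  increments:
    - [0.002,0,-0.003,0.003,-0.008,-0.018,1]
    - [0,0.04,0,0,0,0,1]
    - [0,0.04,0,0,0,0,1]
    - [0,0.02,0,0,0,0,1]
    - [0,0,0,0,0,0,1]

```text
time: 12.05
tool_pos: [0.4338, 0.2389, 0.1364]
tcp_rot: [-1.57, -0.04, 0.031]
wrist_force: [0.7, -1.3, 0.1]
width: 1.0
```

Run:
```python
from h import *
p=read_camera("wrist"); clipfit(p); plan([.4285,.2443,.064],3)
```

```text
clip p 0.88 2542 ztop 0.082 n 1224 mean [0.4282 0.2449 0.0809] ((428.4801025390625, 243.73915100097656), (18.6101131439209, 30.05736541748047), 4.627938270568848)
clip_top 0.81 [0.431 0.243 0.082]
t 12.2 pos [0.4356 0.2404 0.1393] jaw 2.6 q [ 0.46  0.01  2.09 -0.    1.02  0.41] w 1.002 F [ 0.   0.4 -1. ] tooldown [ 0.011  0.003 -1.   ]
rot first (tool rotvec) [-0.0023 -0.0069  0.0108] deg 0.4
shift now-axes [-0.0078  0.0752  0.004 ] shift after-rot axes [-0.0069  0.0753  0.0042]
```

>>> jog_arm:
  increments:
    - [-0.007,0,0.004,-0.002,-0.015,0.011,1]
    - [0,0,0,0,0,0,1]
    - [0,0.03,0,0,0,0,1]
    - [0,0.03,0,0,0,0,1]
    - [0,0.01,0,0,0,0,1]
    - [0,0,0,0,0,0,1]

```text
time: 12.95
tool_pos: [0.433, 0.2475, 0.0744]
tcp_rot: [-1.565, -0.058, 0.041]
wrist_force: [0.5, -0.0, -0.0]
width: 0.994
```

Run:
```python
from h import *
plan([.4285,.2443,.064],3.5)
```

```text
t 12.95 pos [0.433  0.2475 0.0744] jaw 3.61 q [0.47 0.1  2.14 0.   0.89 0.41] w 0.994 F [ 0.5 -0.  -0. ] tooldown [ 0.011  0.006 -1.   ]
rot first (tool rotvec) [-0.0052  0.002   0.011 ] deg -0.1
shift now-axes [-0.0048  0.0103 -0.0029] shift after-rot axes [-0.0047  0.0104 -0.0029]
```

>>> jog_arm:
  increments:
    - [-0.005,0.01,-0.003,-0.005,0,0.011,1]
    - [0,0,0,0,0,0,1]

```text
time: 13.2
tool_pos: [0.4292, 0.2447, 0.0655]
tcp_rot: [-1.569, -0.051, 0.048]
wrist_force: [0.1, -0.3, 0.6]
width: 0.998
```

Run:
```python
from h import *
plan([.4285,.2443,.064],3.5)
```

```text
t 13.2 pos [0.4292 0.2447 0.0655] jaw 3.62 q [0.47 0.11 2.15 0.   0.88 0.4 ] w 0.998 F [ 0.1 -0.3  0.6] tooldown [ 0.002  0.001 -1.   ]
rot first (tool rotvec) [-0.001   0.0022  0.0019] deg -0.1
shift now-axes [-0.0007  0.0015 -0.0004] shift after-rot axes [-0.0007  0.0015 -0.0004]
```

>>> jog_arm:
  increments:
    - [0,0,0,0,0,0,0.05]
    - [0,0,0,0,0,0,0.05]
    - [0,0,0,0,0,0,0.05]
    - [0,0,0,0,0,0,0.05]
    - [0,0,0,0,0,0,0.05]
    - [0,0,0,0,0,0,0.05]
    - [0,-0.03,0,0,0,0,0.05]
    - [0,-0.05,0,0,0,0,0.05]
    - [0,-0.05,0,0,0,0,0.05]
    - [0,-0.03,0,0,0,0,0.05]
  force: 70

```text
time: 14.45
tool_pos: [0.4264, 0.2432, 0.2266]
tcp_rot: [-1.573, -0.045, 0.054]
wrist_force: [0.6, 0.7, -1.3]
width: 0.2
```

Run:
```python
from h import *
p=read_camera("wrist"); clipfit(p); cv2.imwrite("pics/w5.png",p["img"]); plan([.682,-.028,.225],-9.6)
```

```text
clip p 0.58 4843 ztop 0.2414 n 2593 mean [0.4256 0.2432 0.2403] ((425.6124267578125, 241.51669311523438), (17.489734649658203, 30.553434371948242), 3.458186388015747)
clip_top 0.85 [0.4354 0.1464 0.082 ]
t 14.6 pos [0.4269 0.2435 0.2257] jaw 3.62 q [ 0.47 -0.07  2.01  0.    1.21  0.4 ] w 0.203 F [-0.3 -0.5 -0.9] tooldown [-0.004 -0.002 -1.   ]
rot first (tool rotvec) [ 0.0021  0.2307 -0.0041] deg -13.2
shift now-axes [ 2.375e-01  2.000e-04 -2.870e-01] shift after-rot axes [ 0.2968  0.0007 -0.2251]
```

View pics/w5.png

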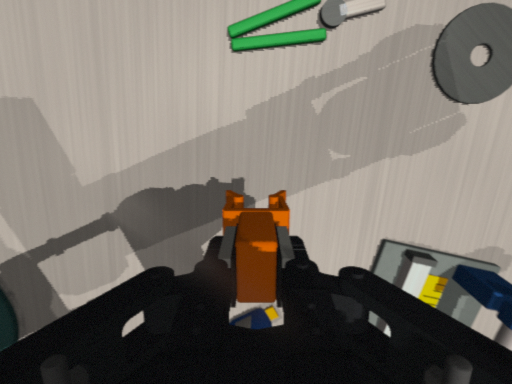

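The clip is held square in the jaws and upright. Carrying it over the tube.

>>> jog_arm:
  increments:
    - [0,-0.01,0,0,0.115,0,0.05]
    - [0,0,0,0,0.115,0,0.05]
    - [0.02,0,-0.015,0,0,0,0.05]
    - [0.04,0,-0.03,0,0,0,0.05]
    - [0.04,0,-0.03,0,0,0,0.05]
    - [0.04,0,-0.03,0,0,0,0.05]
    - [0.04,0,-0.03,0,0,0,0.05]
    - [0.04,0,-0.03,0,0,0,0.05]
    - [0.04,0,-0.03,0,0,0,0.05]
    - [0.02,0,-0.018,0,0,0,0.05]

```text
time: 15.85
tool_pos: [0.6585, -0.023, 0.2038]
tcp_rot: [-1.578, 0.167, -0.1]
wrist_force: [0.4, 0.3, -1.8]
width: 0.198
```

>>> jog_arm:
  increments:
    - [0,0,0,0,0,0,0.05]

```text
time: 15.98
tool_pos: [0.658, -0.0243, 0.2012]
tcp_rot: [-1.577, 0.172, -0.098]
wrist_force: [0.2, 1.0, 0.4]
width: 0.197
```

```bash
python3 -c "
from h import *
plan([.682,-.0275,.2],-9.6)"
```

```text
t 15.97 pos [ 0.658  -0.0243  0.2012] jaw -9.87 q [-0.07  0.29  1.65 -0.01  1.24  0.11] w 0.197 F [0.2 1.  0.4] tooldown [-0.047 -0.007 -0.999]
rot first (tool rotvec) [ 0.0149 -0.0043 -0.0454] deg 0.3
shift now-axes [0.0242 0.0001 0.001 ] shift after-rot axes [0.0241 0.0012 0.0009]
```

>>> jog_arm:
  increments:
    - [0.012,0,0,0.015,-0.004,-0.045,0.05]
    - [0.012,0,0,0,0,0,0.05]
    - [0,0,0,0,0,0,0.05]

```text
time: 16.35
tool_pos: [0.6788, -0.0254, 0.1972]
tcp_rot: [-1.565, 0.137, -0.124]
wrist_force: [0.0, 0.4, -0.1]
width: 0.198
```

Run:
```python
from h import *
plan([.682,-.0275,.185],-9.6)
for c in ["wrist","side","scene"]:
    p=read_camera(c); C=cloud(p); print(c); 
    m=masked(p,"clip")
    if m:
        Q=C[m[0]["mask"]&(p["range_z"]>0)]; zt=np.percentile(Q[:,2],97); T=Q[Q[:,2]>zt-.006]; print("clip top",zt.round(4),T.mean(0).round(4),len(T),cv2.minAreaRect((T[:,:2]*1000).astype(np.float32)))
    k=(C[...,2]>.094)&(C[...,2]<.1045)&(np.abs(C[...,0]-.675)<.05)&(np.abs(C[...,1]+.05)<.13); Q=C[k]
    if len(Q)>50:
        v=cv2.fitLine(Q[:,:2].astype(np.float32),cv2.DIST_HUBER,0,.001,.001).ravel(); print("tube",len(Q),np.degrees(np.arctan2(v[1],v[0])),v[2:], "x at y=-.028",v[2]+(-.028-v[3])*v[0]/v[1])
    if c=="wrist": cv2.imwrite("pics/w6.png",p["img"])
```

```text
t 16.35 pos [ 0.6788 -0.0254  0.1972] jaw -9.53 q [-0.08  0.31  1.64  0.    1.2   0.09] w 0.198 F [ 0.   0.4 -0.1] tooldown [-0.008  0.003 -1.   ]
rot first (tool rotvec) [-0.0013  0.0012 -0.0079] deg -0.1
shift now-axes [ 0.0036  0.0122 -0.0015] shift after-rot axes [ 0.0035  0.0122 -0.0015]
wrist
clip top 0.2119 [ 0.6782 -0.0255  0.2108] 2612 ((677.6429443359375, -27.036638259887695), (30.32332992553711, 18.102893829345703), 80.28265380859375)
tube 5431 80.155975 [0.68887246 0.00875669] x at y=-.028 0.6824944
side
clip top 0.2117 [ 0.6799 -0.0143  0.2105] 26 ((680.4334716796875, -14.679664611816406), (11.411277770996094, 18.914688110351562), 40.5820198059082)
tube 512 80.51253 [ 0.6729406  -0.05840275] x at y=-.028 0.67802143
scene
clip top 0.2131 [ 0.681  -0.0195  0.2113] 35 ((678.4777221679688, -20.346851348876953), (23.50206756591797, 12.491645812988281), 57.10820007324219)
tube 441 80.750175 [ 0.6909512  -0.00731348] x at y=-.028 0.68758225
```

View pics/w6.png

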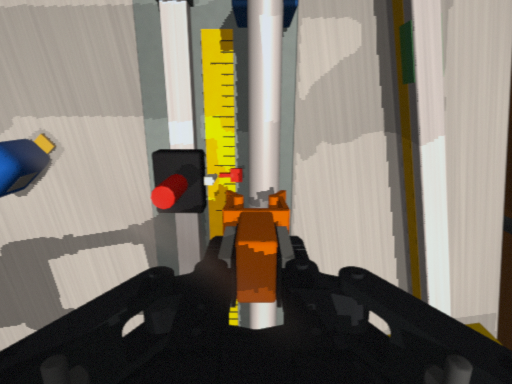

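Run:
```python
from h import *
p=read_camera("wrist"); C=cloud(p); g=np.array([.168,.986])
for n,z in [("pointer_tip",.02),("marker",.02),("carriage_knob",.1)]:
    for r in spotter.spot_point(p,n)[:1]:
        u=r["location"]; W=at_z(p,u,z); print(n,round(r["p"],2),np.round(u,1),W.round(4),"along",(W[:2]@g).round(4))
for u in [(209,181),(236,175)]: W=at_z(p,u,.0205); print(u,W.round(4),(W[:2]@g).round(4))
m=masked(p,"clip")[0]; Q=C[m["mask"]&(p["range_z"]>0)]; zt=np.percentile(Q[:,2],97); T=Q[Q[:,2]>zt-.005]
a=T[:,:2]@g; print("clip top along",np.percentile(a,[1,99]),np.percentile(a,[1,99]).mean())
plan([.6833,-.0278,.17],-9.6)
```

```text
pointer_tip 0.56 [216.9 177.1] [ 0.6362 -0.0222  0.02  ] along 0.085
marker 0.55 [228.7 174.4] [ 0.6489 -0.0214  0.02  ] along 0.0879
carriage_knob 0.73 [162.5 199.8] [ 0.6043 -0.0171  0.1   ] along 0.0846
(209, 181) [ 0.6273 -0.0249  0.0205] 0.0809
(236, 175) [ 0.6564 -0.0232  0.0205] 0.0874
clip top along [0.07234102 0.10142686] 0.08688394296393709
t 16.9 pos [ 0.6789 -0.0264  0.1978] jaw -9.58 q [-0.08  0.31  1.64  0.    1.2   0.09] w 0.2 F [ 0.6 -0.4 -1.3] tooldown [-0.006  0.002 -1.   ]
rot first (tool rotvec) [-0.0012  0.0004 -0.0064] deg -0.0
shift now-axes [ 0.0047  0.0277 -0.0007] shift after-rot axes [ 0.0046  0.0278 -0.0007]
```

Run:
```python
from h import *
p=read_camera("wrist"); ptr_mark(p)
s=p["img"][140:220,145:265]; cv2.imwrite("pics/w7.png",cv2.resize(s,None,fx=6,fy=6,interpolation=0))
g=np.array([.168,.986]); n=np.array([.986,-.168])
for x in (.6273,.6564):
    pt=g*.0874+n*(np.array([x,-.02])@n); T=np.linalg.inv(p["world_from_camera"]); c=T@np.r_[pt,.0205,1]; print("iso-line px",p["fx"]*c[0]/c[2]+p["cx"],p["fy"]*c[1]/c[2]+p["cy"])
```

```text
red 173 px 234.30057803468208 173.53179190751445 u-range 220 241 world [ 0.655  -0.0218  0.02  ] along 0.08855491799893861 0.08853899204492588
white 75 px 208.22666666666666 179.52 u-range 204 214 world [ 0.6272 -0.0233  0.0215] along 0.08242324525197656 0.08241169058040371
iso-line px 208.02947601419166 174.60334494621756
iso-line px 235.5816017698486 174.68462144627094
```

View pics/w7.png

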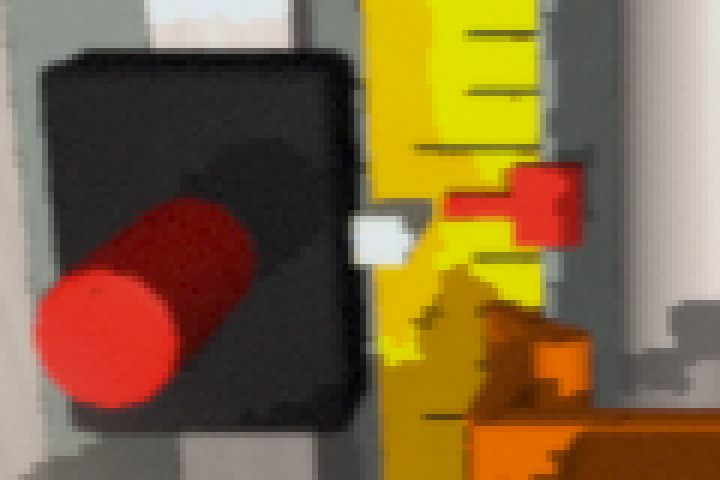

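The pointer seems about 5 px off the marker in this oblique view, unlike in the overhead view. I'll check the true positions with depth, for parallax, before going further.

Run:
```python
from h import *
p=read_camera("wrist"); C=cloud(p); g=np.array([.168,.986])
T=p["world_from_camera"]; print("cam",T[:3,3].round(3))
for v in range(172,188,1):
    print(v,[ (tuple(int(x) for x in p["img"][v,u]),round(float(C[v,u,2])*1000,1),round(float(C[v,u,:2]@g)*1000,1)) for u in (206,210,214,230,237)])
q=read_camera("side"); ptr_mark(q); q=read_camera("scene"); ptr_mark(q)
```

```text
cam [0.69  0.039 0.326]
172 [((79, 129, 142), 13.3, 88.7), ((7, 180, 218), 11.7, 88.3), ((8, 181, 218), 14.2, 88.9), ((31, 48, 200), 19.2, 90.0), ((28, 38, 194), 20.1, 90.2)]
173 [((84, 125, 135), 11.8, 87.3), ((71, 116, 132), 17.8, 88.5), ((68, 113, 130), 18.7, 88.8), ((44, 60, 223), 18.8, 88.8), ((29, 38, 192), 19.3, 89.0)]
174 [((89, 107, 112), 22.8, 88.5), ((90, 104, 108), 22.9, 88.6), ((84, 99, 106), 23.8, 88.8), ((48, 64, 226), 19.1, 87.8), ((30, 38, 190), 19.6, 88.0)]
175 [((111, 120, 123), 40.2, 91.3), ((111, 121, 124), 39.5, 91.2), ((88, 101, 106), 27.3, 88.5), ((53, 75, 225), 18.9, 86.7), ((26, 37, 190), 19.3, 86.8)]
176 [((192, 201, 194), 41.3, 90.6), ((190, 198, 191), 42.6, 90.9), ((85, 99, 104), 31.7, 88.4), ((33, 89, 221), 19.4, 85.8), ((30, 41, 197), 18.8, 85.6)]
177 [((224, 227, 221), 41.0, 89.5), ((223, 227, 220), 42.6, 89.9), ((80, 95, 100), 34.1, 88.0), ((19, 147, 225), 19.4, 84.7), ((31, 45, 221), 18.4, 84.5)]
178 [((228, 230, 223), 42.3, 88.8), ((227, 229, 223), 41.1, 88.5), ((84, 102, 108), 34.4, 87.0), ((17, 152, 224), 19.5, 83.6), ((36, 50, 223), 19.3, 83.6)]

[... 1260 characters left out ...]
), 12.7, 72.0), ((0, 186, 225), 14.0, 72.4), ((0, 187, 225), 14.0, 72.4), ((0, 219, 224), 13.1, 72.2), ((94, 99, 93), 11.4, 71.8)]
red 1151 px 326.4622067767159 131.77150304083406 u-range 223 387 world [ 0.5661 -0.507   0.02  ] along -0.40194544854276126 -0.40480353679350073
white 149 px 225.06711409395973 213.84563758389262 u-range 216 237 world [0.6222 0.0408 0.0215] along 0.147160715076723 0.14471844548965757
red 261 px 139.38697318007664 126.39080459770115 u-range 96 218 world [ 0.6374 -0.5095  0.02  ] along -0.1805049152374697 -0.39530671315161114
white 351 px 216.14529914529913 226.97435897435898 u-range 206 236 world [0.6689 0.002  0.0215] along 0.10461069094151773 0.11437093680181291
```

Depth explains it: the white part of the pointer sits at z≈42 mm, so that was parallax. Corrected, the pointer is at 87.3, the marker at 87.8 and the clip at 86.9 mm along the rail. I only need to shift about 4.7 mm across to the tube axis before lowering.

>>> jog_arm:
  increments:
    - [0.0047,0.004,-0.0003,-0.001,0,-0.006,0.05]
    - [0,0.005,0,0,0,0,0.05]
    - [0,0.01,0,0,0,0,0.05]
    - [0,0,0,0,0,0,0.05]
    - [0,0,0,0,0,0,0.05]

```text
time: 18.02
tool_pos: [0.6833, -0.0275, 0.1762]
tcp_rot: [-1.567, 0.133, -0.13]
wrist_force: [-0.4, -1.0, -0.9]
width: 0.197
```

```bash
cat >> h.py <<'E'
def check(p):
    g=np.array([.168,.986]); n=np.array([.986,-.168]); C=cloud(p)
    m=masked(p,"clip")[0]; Q=C[m["mask"]&(p["range_z"]>0)]; zt=np.percentile(Q[:,2],97); T=Q[Q[:,2]>zt-.005]
    f=lambda a:np.percentile(a,[1,99]).mean().round(4)
    print("clip top z",zt.round(4),"along",f(T[:,:2]@g),"across",f(T[:,:2]@n),"ang",cv2.minAreaRect((T[:,:2]*1000).astype(np.float32))[2])
    a=C[...,:2]@g; x=C[...,:2]@n
    k=(C[...,2]>.09)&(C[...,2]<.1045)&(np.abs(x-.675)<.03)&(np.abs(a-.13)<.1)&~m["mask"]
    q=C[k]; 
    if len(q)>100: print("tube across",np.median(x[k]).round(4),f(x[k]),len(q))
E
python3 - <<'E'
from h import *
p=read_camera("wrist"); check(p); plan([.6833,-.0278,.165],-9.6)
E
```

```text
clip top z 0.191 along 0.0861 across 0.6778 ang 80.77615356445312
tube across 0.6778 0.678 7399
t 18.12 pos [ 0.6833 -0.0275  0.1763] jaw -9.58 q [-0.08  0.33  1.65  0.    1.16  0.09] w 0.197 F [ 1.1 -0.2 -1.2] tooldown [-0.002  0.    -1.   ]
rot first (tool rotvec) [-0.      0.0004 -0.0017] deg -0.0
shift now-axes [ 0.0001  0.0113 -0.0003] shift after-rot axes [ 0.0001  0.0113 -0.0003]
```

>>> jog_arm:
  increments:
    - [0,0.008,0.001,0,0,0,0.05]
    - [0,0.008,0,0,0,0,0.05]
    - [0,0.008,0,0,0,0,0.05]
    - [0,0.006,0,0,0,0,0.05]
    - [0,0,0,0,0,0,0.05]
  force: 90

```text
time: 18.75
tool_pos: [0.685, -0.0264, 0.1478]
tcp_rot: [-1.567, 0.129, -0.133]
wrist_force: [-0.9, 0.1, -0.0]
width: 0.196
```

Run:
```python
from h import *
plan([.6833,-.0268,.1328],-9.6)
```

```text
t 18.75 pos [ 0.685  -0.0264  0.1478] jaw -9.57 q [-0.07  0.35  1.68  0.    1.11  0.09] w 0.196 F [-0.9  0.1 -0. ] tooldown [ 0.003  0.    -1.   ]
rot first (tool rotvec) [-0.0005  0.0006  0.0026] deg -0.0
shift now-axes [-0.0017  0.015  -0.0007] shift after-rot axes [-0.0017  0.015  -0.0007]
```

>>> jog_arm:
  increments:
    - [-0.0015,0,-0.0005,0,0,0.002,0.05]
    - [0,0.006,0,0,0,0,0.05]
    - [0,0.006,0,0,0,0,0.05]
    - [0,0.006,0,0,0,0,0.05]

```text
time: 19.25
tool_pos: [0.6844, -0.0266, 0.1325]
tcp_rot: [-1.566, 0.129, -0.133]
wrist_force: [-12.3, 1.0, 35.3]
width: 0.194
```

Run:
```python
from h import *
plan([.6833,-.0268,.1328],-9.6); check(read_camera("wrist"))
```

```text
t 19.25 pos [ 0.6844 -0.0266  0.1325] jaw -9.57 q [-0.08  0.36  1.69  0.    1.09  0.09] w 0.194 F [-12.3   1.   35.3] tooldown [ 0.003  0.    -1.   ]
rot first (tool rotvec) [-0.0009  0.0006  0.0028] deg -0.0
shift now-axes [-0.0011 -0.0003 -0.0004] shift after-rot axes [-0.0011 -0.0003 -0.0004]
clip top z 0.1473 along 0.0872 across 0.6786 ang 81.05867004394531
tube across 0.6783 0.6781 9887
```

The clip top is at 147.3 mm (147.5 mm when home), with 35 N of bottoming force. I'll relieve, release and rise.

>>> jog_arm:
  increments:
    - [-0.001,-0.001,0,0,0,0,0.05]
    - [0,0,0,0,0,0,0.6]
    - [0,0,0,0,0,0,0.6]
    - [0,0,0,0,0,0,0.6]
    - [0,0,0,0,0,0,0.6]
    - [0,-0.03,0,0,0,0,0.6]
    - [0,-0.04,0,0,0,0,0.6]
    - [0,-0.04,0,0,0,0,0.6]
    - [0,0,0,0,0,0,0.6]
    - [0,0,0,0,0,0,0.6]
  force: 20

```text
time: 20.6
tool_pos: [0.6813, -0.0266, 0.2413]
tcp_rot: [-1.567, 0.134, -0.128]
wrist_force: [-0.0, 0.0, -0.8]
width: 0.594
```

Run:
```python
from h import *
plan([.6833,-.0268,.25],-9.6); p=read_camera("wrist"); check(p)
C=cloud(p); g=np.array([.168,.986]); h=cv2.cvtColor(p["img"],cv2.COLOR_BGR2HSV).astype(int)
B=(np.abs(C[...,1]+.02)<.06)&(C[...,0]>.61)&(C[...,0]<.67)
wh=B&(h[...,1]<40)&(h[...,2]>170)&(C[...,2]>.035)&(C[...,2]<.05); red=B&((h[...,0]<6)|(h[...,0]>174))&(h[...,1]>150)&(C[...,2]<.03)
for n,k in (("ptr",wh),("mark",red)): a=C[k][:,:2]@g; print(n,k.sum(),a.mean().round(4),np.percentile(a,[2,98]).mean().round(4))
q=read_camera("side"); m=masked(q,"clip")
if m: Q=cloud(q)[m[0]["mask"]]; print("side clip ztop",np.percentile(Q[:,2],97))
a=p["img"]; b=cv2.resize(q["img"][110:240,150:323],(512,384)); cv2.imwrite("pics/w8.png",cv2.resize(np.hstack([a,b]),(800,300)))
```

```text
t 20.6 pos [ 0.6813 -0.0266  0.2413] jaw -9.57 q [-0.08  0.28  1.59  0.    1.27  0.09] w 0.594 F [-0.   0.  -0.8] tooldown [-0.004  0.001 -1.   ]
rot first (tool rotvec) [ 0.      0.0005 -0.0037] deg -0.0
shift now-axes [ 0.002  -0.0087  0.0001] shift after-rot axes [ 0.002  -0.0087  0.0001]
clip top z 0.1476 along 0.0874 across 0.6769 ang 81.07904815673828
tube across 0.6778 0.6776 5250
ptr 42 0.0872 0.0872
mark 106 0.0888 0.0884
side clip ztop 0.14879810758855802
```

View pics/w8.png

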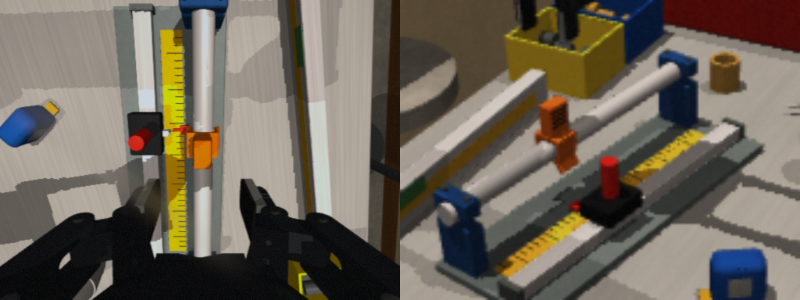

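The clip is snapped on upright, across from the pointer. It is released, and the gripper is clear of everything. Handing in.

```bash
python3 -c "
from h import *
print(bot.finish_job())"
```

```text
the job is handed in; nothing more can be done
None
```

The carriage is at the marker and the orange clip is snapped home on the tube. I handed the job in at about 21 s of the 58 s allowed; the hand-in reports no verdict.

I gripped the carriage's knob, slid it about 183 mm to the marker and let go. Then I picked up the clip, pushed it down over the tube until it bottomed at about 35 N, released it and rose clear.

Last checks, by wrist camera unless noted:

| Check | Reading | Limit |
|---|---|---|
| Pointer to marker, along the rail | 1 to 1.5 mm | 5 mm |
| Clip to pointer, along the tube | about 0.2 mm | 7 mm |
| Clip to tube axis, across | about 1 mm | 3 mm |
| Clip top height | 147.6 mm (147.5 mm when home) | 3 mm |
| Clip yaw from the tube | under 1° | 7° |

- **Side camera:** it read the clip top at 148.8 mm, 1.3 mm above home. I put that down to calibration error.
- **Pointer check that disagreed:** one oblique view seemed to show the pointer about 6 mm off the marker. Depth showed this was parallax, because the white plate sits higher than I had assumed.
- **Uprightness and bystanders:** I judged the clip upright by eye in the last picture. I did not measure the other things on the bench again; the arm stayed clear of them throughout.

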